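# Roll the sample vial into the reader and press it home

## Task

Pick up the white pusher paddle from its mat and, with its flat face, gently roll the vial that lies in the metal loading track along into the reader's bay and on against the steel back stop, pressing until the stop is fully home but never pushing harder than 15 N. The vial must stay in the track and is touched only with the paddle; it stays in the bay when you draw the paddle back. Then stand the paddle upright on its mat again, let go, and leave everything else on the bench where it is.

Things in the scene. Friction and masses are not known exactly. Their poses are not given: they have to be found in the camera images.
- track: Aluminium loading track of a reader, fixed. Origin: its underside, on the centre line; x runs along the track into the bay, y across, z up. Level floor 12 mm above the bench, x = -170 (open end) to +130 mm; rails 64 mm apart inside, 10 mm thick, tops 30 mm above the bench, x = -170 to +40 mm. Behind the bay a white housing, 66 mm tall, 110 mm wide, x = +135 to +220 mm.
- bay_mouth (a point): Mouth of the bay: middle of the track floor at track x = +40 mm, axes as the track's. The bay runs on 95 mm (+x), open on top, between grey cheeks 64 mm apart inside, tops 42 mm above the bench. Across it stands the back stop, a steel plate; its untouched face is 48 to 72 mm past the mouth: the setting differs each time and is not reported, so feel for it.
- stop (a joint): How far the back stop (steel plate 54 mm wide, 22 mm tall, centred 15 mm above the track floor) has been pushed in, m: 0 untouched, 0.010 fully home. It drags with about 4 N while moving, stays where it is left, does not spring out. Once home it bears on a stiff buffer: the push then rises by about 5 N per mm.
- vial_center (a point): The sample vial: smooth amber glass cylinder with a white cap of the same diameter, 30 mm across, 60 mm long, about 60 g, lying across the track on its floor. The point is its centre, 27 mm above the bench; y is its length, x and z turn as it rolls. Rolls easily, stops soon after it is let go. Starts at track x = -85 to -20 mm.
- paddle_grip (a point): White plastic pusher paddle, 120 g, standing on the mat. The point is the middle of its handle (16 mm in x, 22 in y, 48 tall), 63 mm above the underside; z up, x out of the flat pushing face. That face is 46 mm wide, reaches from the underside to 40 mm up, and lies 20 mm ahead (+x) of the point. The foot, 40 (x) by 46 mm (y), is centred under the point.
- mat: Black rubber mat, fixed to the bench, 100 by 100 by 3 mm, origin at the centre of its underside. The paddle's place.
- tube_stand: Bystander: round blue stand with a capped clear tube, 90 mm wide, 97 mm tall, origin at the centre of its underside.
- beaker: Bystander: glass beaker, 64 mm wide, 70 mm tall, origin at the centre of its underside.
- dish: Bystander: flat clear dish, 90 mm wide, 15 mm tall, origin at the centre of its underside.
- spare_vial: Bystander: spare vial standing upright on the bench, 30 mm wide, 60 mm tall, origin at the centre of its underside.
- collar: Bystander: steel ring, 48 mm wide, 14 mm tall, origin at the centre of its underside.
- media_bottle: Bystander: glass bottle with blue cap, 72 mm wide, 160 mm tall, origin at the centre of its underside.
- wrench: Bystander: steel spanner lying on the bench, about 170 mm long, origin near its middle.
- vial: The same vial as vial_center, as a solid; origin at its centre.
- paddle: The same paddle as paddle_grip, as a solid; origin at the centre of its underside.
Things that resemble listed ones, but are neither listed nor needed, are in the scene too. Leave any green or yellow look-alike of the paddle alone.

How it is judged:
By the outcome, as a careful person would: the job done as asked, in the order asked, and still so for the second after the job is handed in, with the robot touching nothing.
It also fails if it takes over 61 s, if anything falls off the work surface, if the arm or the gripper's body presses on something with over 40 N, if the wrist force passes 120 N, or if a joint passes its speed limit or range.

## Robot

A 6-joint arm with a two-finger parallel gripper is mounted at the origin on the work surface. World frame = base frame: x ahead of the robot, y to its left, z up, the work surface at z = 0. Lengths are in m, angles in degrees, forces in N, time in s.
With the tool pointing down it reaches from about 0.35 to 0.875 m from the base axis. Payload 4.2 kg.
Tool frame: the origin (TCP) lies between the finger pads; the fingertips stand 25 mm ahead of it and the grasp point (between the pads) lies 6 mm ahead of it (manip.tip_extent is the distance from the TCP to the fingertips, in m); z points along the fingers, y is the line along which they close (so a half turn about z gives the same grasp; the last joint's range is limited). The gripper opens to 87 mm and grips with 3 to 60 N. Pads are 19 mm wide; open, the fingers measure 117 mm over their backs; the gripper's body (75 mm by 190 mm) begins 51 mm behind the grasp point.
Start: joints at [14.817, 22.042, 0.453, 0, -68.411, -14.817], TCP at [0.625, 0, 0.248] pointing down, gripper open.
Joint ranges: [-179.83, 179.83], [-69.29, 118.12], [-61.27, 80.66], [-181.25, 117.63], [-171.15, -9.14], [-177.46, 177.46]. Speed limits (degrees/s): [159.86, 159.86, 180, 180, 180, 180].

## Interface

Orientations are given as a 3x3 rotation matrix whose columns are the frame's x, y, z axes.
In Python, from rig import manip gives the robot as it stands. The module is installed in compiled form; this text tells all that it offers.
- The arm moves only by the tool carry_out, never from a script. Its arguments are lists of equal length, an entry for each row: "grip": the opening, from 0 (shut) to 1 (fully open); "xyz": the shift along the tool's x, y, z in m, a list of three; "rotation": the turn, a rotation vector about the tool's x, y, z in degrees, a list of three. In form: {"grip": [grip, ...], "xyz": [[dx, dy, dz], ...], "rotation": [[ax, ay, az], ...]}. A call has 1 to 20 rows; each row is the pose to reach, as a shift and turn from the pose commanded when the call began, along the tool's axes at that moment; what a row does not reach only later rows make up. A row lasts 1/10 s, in which the tool goes at most 50 mm and 8.59 degrees, less where a joint would pass 70% of its speed; a pose out of reach is approached as far as the arm can. A call with a gripper value outside its range is refused whole. The fingers move at their own pace and stop on an object; the grip force is fixed at half the most. Time passes only in rows, so rows that repeat a pose let the fingers close. It gives the time, the measured TCP pose, the force, the opening and the grip force at its end, in the units of the state.
- manip.observe(): the state, without advancing time (a new reading comes with each control period).
- manip.camera(name): name is "scene" or "side" or "wrist"; returns a dict with "pixels" (420x560x3 uint8, red, green, blue), "vfov" (degrees; the focal length in pixels is half the picture's height over the tangent of half this angle, whatever the lens; pixels are square), "cx", "cy" (the principal point, pixels), "R" (3x3) and "t" (3): a world point X has camera coordinates R X + t; the wrist camera has in their place "hand_eye" (4x4, takes a point from camera to tool coordinates, whose origin is the TCP and whose axes are the flange's). Camera axes: x right, y down, z forward; pixel columns grow to the right and rows downward; lengths in m; the calibration is good to about 2 mm. A picture is of the moment at which its call begins: read the wrist's pose just before it. There is no depth.
- manip.close_job(): hands the job in; it is judged then, once.
The state is a dict: "time": time; "qpos": joint angles; "qd": joint speeds; "joint_efforts": joint torques, N m; "ee_pos": TCP position; "eef_rot": TCP orientation; "force": force on the tool from outside, world axes, zero at the start; "torque": the same for the moment, N m; "opening": finger opening in m; "gripper_force": force on a finger pad.
Only numpy, scipy, OpenCV 4.12 (cv2) and the standard library are available. Lean on these libraries where they do the work, as an engineer would, in place of code of your own. Each camera call takes 0.05 s, during which the arm holds its last target. There are 200 camera calls.

## Working session

There is one attempt and no reset: what is moved stays moved. The work goes in short steps, Python scripts to look and compute and a tool call to move; the robot and the scene stay as the last step left them, time stands still between calls to the robot, and variables do not carry over. Pictures are saved under pics/ and viewed, at most 10 in all, crops included, and the job is handed in when it is done.

Besides the shell and the picture viewer there is one more tool, called after "Emit:" as a command line: name --argument value ..., lists and objects as JSON in quotes. carry_out: Moves the arm, as the interface text tells. Its arguments: {"type":"object","properties":{"grip":{"type":"array","items":{"type":"number"}},"xyz":{"type":"array","items":{"type":"array","items":{"type":"number"}}},"rotation":{"type":"array","items":{"type":"array","items":{"type":"number"}}}},"required":["grip","xyz","rotation"]}

```bash
mkdir -p pics
cat > h.py <<'E'
import numpy as np, cv2
from rig import manip
def cam(n):
    s=manip.observe(); c=manip.camera(n)
    f=210/np.tan(np.radians(c["vfov"])/2)
    if n=="wrist":
        H=np.array(c["hand_eye"]); Rw=np.array(s["eef_rot"]); p=np.array(s["ee_pos"])
        A=Rw@H[:3,:3]; o=Rw@H[:3,3]+p
    else:
        A=np.array(c["R"]).T; o=-A@np.array(c["t"])
    return dict(im=np.array(c["pixels"])[:,:,::-1].copy(),f=f,cx=c["cx"],cy=c["cy"],A=A,o=o)
def onz(c,u,v,z):
    d=c["A"]@np.array([(u-c["cx"])/c["f"],(v-c["cy"])/c["f"],1]); return c["o"]+d*(z-c["o"][2])/d[2]
def proj(c,X):
    q=c["A"].T@(np.array(X)-c["o"]); return q[:2]/q[2]*c["f"]+[c["cx"],c["cy"]]
E
python3 - <<'E'
from h import *
s=manip.observe(); print({k:np.round(v,3).tolist() for k,v in s.items()})
for n in("scene","side","wrist"):
    c=cam(n); cv2.imwrite(f"pics/{n}0.png",c["im"]); print(n,c["f"],c["cx"],c["cy"],c["o"].round(3),c["A"].round(3).tolist())
E
```

```text
{'time': 0.0, 'qpos': [14.817, 22.093, 0.381, -0.027, -68.411, -14.814], 'qd': [-0.015, 0.001, 0.054, -0.028, -0.113, 0.048], 'joint_efforts': [0.001, -39.066, 18.74, 4.22, 0.011, -0.0], 'ee_pos': [0.624, 0.0, 0.246], 'eef_rot': [[-0.0, -1.0, -0.002], [-1.0, 0.0, -0.0], [0.0, 0.002, -1.0]], 'force': [-0.304, 0.016, -0.1], 'torque': [0.05, -0.022, 0.016], 'gripper_force': 0.0, 'opening': 0.087}
scene 480.66204898655127 276.1518451332404 211.70361546284937 [1.586 0.073 0.82 ] [[-0.066, 0.598, -0.799], [0.998, 0.044, -0.049], [0.006, -0.8, -0.599]]
side 482.2061453462906 279.9953963989382 203.77589648883557 [0.486 1.065 0.756] [[-0.998, -0.032, 0.048], [-0.058, 0.541, -0.839], [0.001, -0.84, -0.542]]
wrist 349.42118048117493 276.9470721945976 205.02007168279258 [ 0.624 -0.083  0.383] [[-1.0, 0.001, -0.002], [0.001, 0.954, 0.298], [0.002, 0.298, -0.954]]
```

View pics/scene0.png

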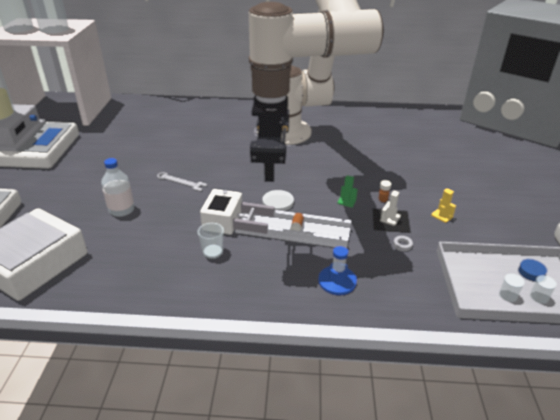

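View pics/side0.png

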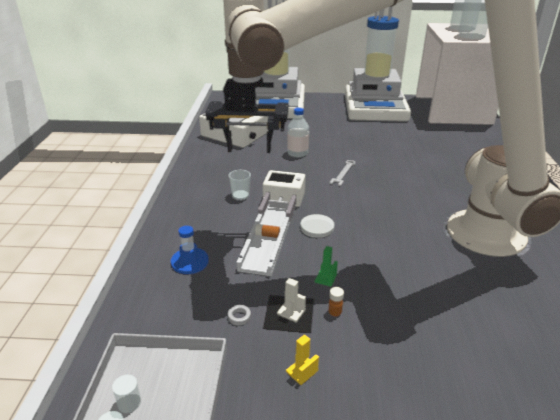

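The scene shows the white paddle on the black mat at scene (391,208) / side (292,300), and the track with the amber vial at scene (298,218) / side (268,231).
Possible confusions are the green look-alike (348,192), the yellow one (447,205) and the spare vial's white cap (385,187). I choose the white paddle on the black mat and will check it in a crop.

Run:
```python
from h import *
a=cv2.imread("pics/scene0.png");b=cv2.imread("pics/side0.png")
R=lambda im,x,y,w,h:cv2.resize(im[y:y+h,x:x+w],(400,300),interpolation=cv2.INTER_CUBIC)
cv2.imwrite("pics/crop1.png",np.vstack([np.hstack([R(a,355,175,80,60),R(b,250,265,100,75)]),np.hstack([R(a,190,165,180,135),R(b,200,160,160,120)])]))
```

```text
(no output)
```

View pics/crop1.png

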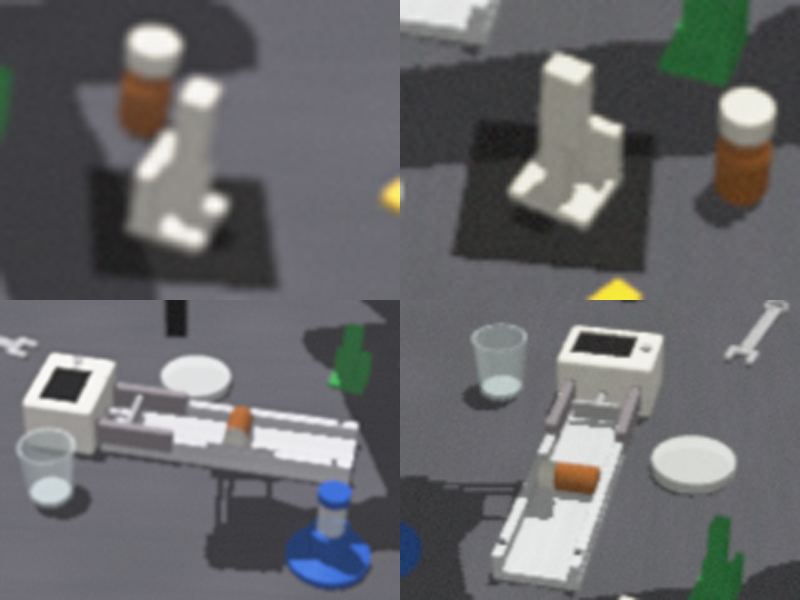

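The crop confirms it: the white paddle on the black mat, with its flat wall facing scene-left (roughly world -y). The vial lies across the track, and the stop plate is in the bay.

View pics/wrist0.png

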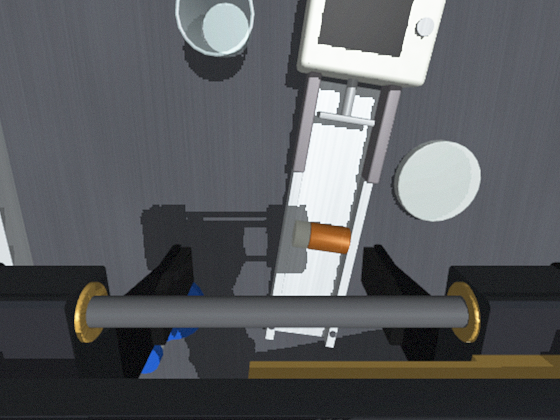

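Run:
```python
from h import *
a=cam("scene");b=cam("side");w=cam("wrist")
for p in [(373,209),(407.4,211),(410,232.4),(374,230)]: print("mat scene",onz(a,*p,.003).round(4))
for p in [(269.5,295),(313.75,298.75),(311.25,333),(263.75,328.75)]: print("mat side",onz(b,*p,.003).round(4), proj(w,onz(b,*p,.003)))
```

```text
mat scene [0.4643 0.2811 0.003 ]
mat scene [0.4668 0.3781 0.003 ]
mat scene [0.5637 0.3704 0.003 ]
mat scene [0.5604 0.2748 0.003 ]
mat side [0.5543 0.2759 0.003 ] [328.58754459 374.97796371]
mat side [0.4559 0.2819 0.003 ] [401.16837919 378.47600887]
mat side [0.4611 0.3808 0.003 ] [390.28116524 434.04904666]
mat side [0.5586 0.3751 0.003 ] [322.56152725 431.15545376]
```

The wrist view shows the track running image-up (world -y, slightly -x) from the open end at (300,340). The vial is at (322,236), the stop plate at (345,120) and the housing at (370,40). I'll enlarge it to measure.

Run:
```python
from h import *
im=cv2.imread("pics/wrist0.png")[70:350,250:450]
im=cv2.resize(im,None,fx=2.1,fy=2.1,interpolation=cv2.INTER_CUBIC)
for i in range(0,280,20): cv2.putText(im,str(70+i),(0,int(i*2.1)+4),0,.35,(0,255,255),1)
for i in range(0,200,20): cv2.putText(im,str(250+i),(int(i*2.1),10),0,.35,(0,255,0),1); cv2.line(im,(int(i*2.1),12),(int(i*2.1),18),(0,255,0),1)
cv2.imwrite("pics/crop2.png",im)
```

```text
(no output)
```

View pics/crop2.png

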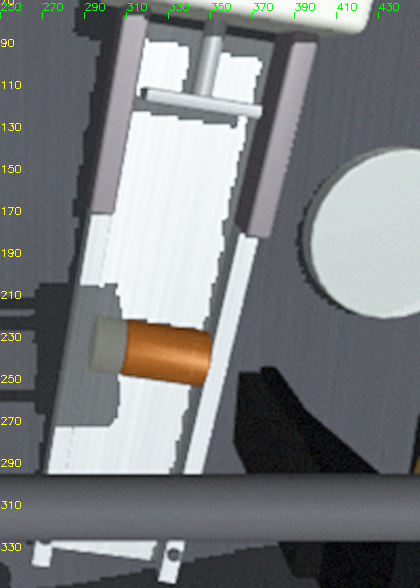

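Run:
```python
from h import *
w=cam("wrist")
P=lambda x,y,z:onz(w,250+x/2.1,70+y/2.1,z)[:2]
for n,z,pts in[("end",.03,[(33,565),(50,567),(158,580),(177,583)]),("Lcheek in",.042,[(146,15),(113,213),(90,213)]),("Rcheek",.042,[(292,42),(248,235),(268,237),(316,42)]),
 ("Rrail far inner/outer",.03,[(240,235),(183,474),(203,474)]),("Lrail outer",.03,[(88,213),(47,474)]),("plate top",.038,[(143,88),(261,108)])]:
  for p in pts: print(n,p,P(*p,z).round(4))
# vial by colour
h=cv2.cvtColor(w["im"],cv2.COLOR_BGR2HSV); m=cv2.inRange(h,(5,120,60),(20,255,255)); 
n,l,st,ce=cv2.connectedComponentsWithStats(m); 
for i in range(1,n):
  if st[i][4]>100: print(st[i],ce[i],onz(w,*ce[i],.03)); r=cv2.minAreaRect(np.argwhere(l==i)[:,::-1].astype(np.float32)); print(r,[onz(w,*q,.027)[:2].round(4) for q in cv2.boxPoints(r)])
```

```text
end (33, 565) [0.6374 0.1969]
end (50, 567) [0.6276 0.1983]
end (158, 580) [0.5653 0.2073]
end (177, 583) [0.5542 0.2094]
Lcheek in (146, 15) [ 0.5846 -0.099 ]
Lcheek in (113, 213) [ 0.597  -0.0109]
Lcheek in (90, 213) [ 0.6079 -0.0109]
Rcheek (292, 42) [ 0.5196 -0.0877]
Rcheek (248, 235) [ 5.323e-01 -1.000e-04]
Rcheek (268, 237) [0.5226 0.0009]
Rcheek (316, 42) [ 0.509  -0.0877]
Rrail far inner/outer (240, 235) [0.533  0.0028]
Rrail far inner/outer (183, 474) [0.5544 0.1375]
Rrail far inner/outer (203, 474) [0.5434 0.1375]
Lrail outer (88, 213) [ 0.6083 -0.0083]
Lrail outer (47, 474) [0.6291 0.1374]
plate top (143, 88) [ 0.5843 -0.0679]
plate top (261, 108) [ 0.5299 -0.059 ]
[ 308  222   43   32 1027] [329.83446933 237.66699124] [0.5660118  0.06525447 0.03      ]
((329.9582214355469, 237.67550659179688), (40.627220153808594, 26.09609603881836), 8.61564826965332) [array([0.5893, 0.0783]), array([0.5859, 0.0478]), array([0.5418, 0.0549]), array([0.5443, 0.0858])]
[ 74 282  33  61 529] [ 86.73345936 313.0094518 ] [0.84680698 0.1602911  0.03      ]
((89.2638931274414, 312.31585693359375
[... 200 characters left out ...]
9.625     ] [0.41893428 0.1297388  0.03      ]
((455.0, 288.5), (13.0, 16.0), 90.0) [array([0.4285, 0.1216]), array([0.4101, 0.1216]), array([0.4074, 0.1386]), array([0.426 , 0.1386])]
[452 283  29  59 384] [469.38802083 318.72135417] [0.39662198 0.16870314 0.03      ]
((469.8384704589844, 313.5923156738281), (26.83797264099121, 56.48252868652344), 15.255120277404785) [array([0.4146, 0.1971]), array([0.4084, 0.1227]), array([0.3769, 0.1319]), array([0.3814, 0.2074])]
[ 249  355  311   24 3055] [415.4101473  369.03797054] [0.45179605 0.24155754 0.03      ]
((404.0, 366.5), (23.0, 310.0), 90.0) [array([0.6583, 0.2227]), array([0.2753, 0.2233]), array([0.2668, 0.2585]), array([0.6592, 0.2579])]
```

Emit:
carry_out --grip '[1, 1, 1, 1, 1, 1, 1, 1, 1, 1, 1]' --xyz '[[-0.04, 0.016, 0], [-0.08, 0.032, 0], [-0.12, 0.048, 0], [-0.16, 0.064, 0], [-0.2, 0.08, 0], [-0.24, 0.096, 0], [-0.27, 0.107, 0], [-0.285, 0.112, 0], [-0.29, 0.114, 0], [-0.29, 0.114, 0], [-0.29, 0.114, 0]]' --rotation '[[0, 0, 0], [0, 0, 0], [0, 0, 0], [0, 0, 0], [0, 0, 0], [0, 0, 0], [0, 0, 0], [0, 0, 0], [0, 0, 0], [0, 0, 0], [0, 0, 0]]'

```text
time: 1.45
ee_pos: [0.5114, 0.289, 0.2475]
eef_rot: [[-0.001, -1.0, -0.0], [-1.0, 0.001, -0.0], [0.0, 0.0, -1.0]]
force: [0.3, -0.6, -0.0]
opening: 0.0872
gripper_force: 0.0
```

Run:
```python
from h import *
import pickle
w=cam("wrist"); pickle.dump(w,open("w1.pkl","wb")); b=cam("side"); pickle.dump(b,open("s1.pkl","wb"))
im=cv2.resize(w["im"][100:300,150:410],None,fx=3,fy=3,interpolation=cv2.INTER_CUBIC)
for i in range(0,200,20): cv2.putText(im,str(100+i),(0,i*3+4),0,.4,(0,255,255),1)
for i in range(0,260,20): cv2.putText(im,str(150+i),(i*3,10),0,.4,(0,255,0),1)
cv2.imwrite("pics/crop3.png",im)
```

```text
(no output)
```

View pics/crop3.png

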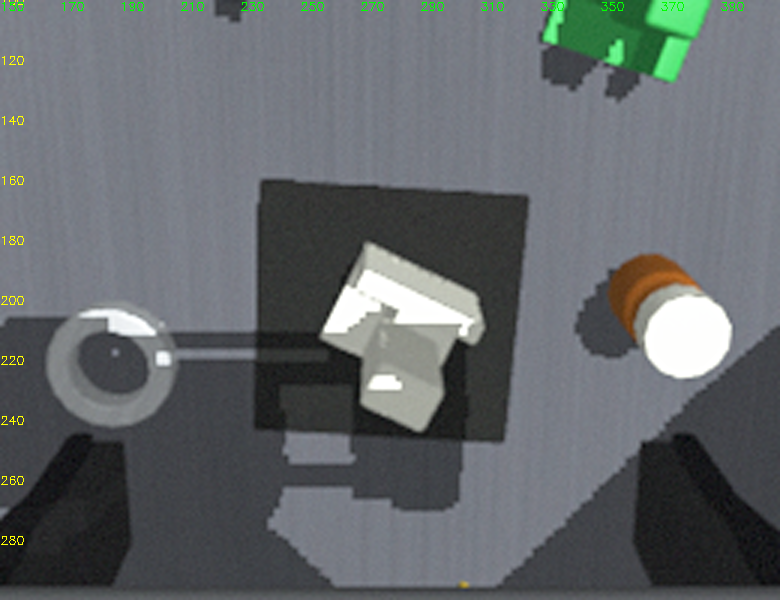

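The view shows the paddle at wrist (275,210) on the mat. The face normal points image-up and slightly right, and the handle-top corners are near crop (362,403), (425,432) and (444,390).

Run:
```python
from h import *
import pickle
w=pickle.load(open("w1.pkl","rb"))
P=lambda x,y,z:onz(w,150+x/3,100+y/3,z)[:2]
bl,br,fr=[P(*p,.090) for p in[(362,403),(425,432),(444,390)]]
print("top",bl,br,fr,"centre",(bl+fr)/2,np.linalg.norm(br-bl),np.linalg.norm(fr-br), np.degrees(np.arctan2(*(br-bl)[::-1])),np.degrees(np.arctan2(*(fr-br)[::-1])))
a,b,c=[P(*p,.003) for p in[(370,242),(480,295),(322,335)]]
print("foot",a,b,c,"centre",(b+c)/2,np.linalg.norm(b-a),np.linalg.norm(c-a),np.degrees(np.arctan2(*(b-a)[::-1])),np.degrees(np.arctan2(*(a-c)[::-1])))
m=[P(*p,.003) for p in[(261,180),(528,197),(503,442),(255,428)]]; print("mat",np.round(m,4),np.mean(m,0))
# wall top / foot contour bottom front edge fit
hsv=cv2.cvtColor(w["im"],cv2.COLOR_BGR2HSV); g=(hsv[...,2]>95).astype(np.uint8)
roi=np.zeros_like(g); roi[163:250,237:322]=g[163:250,237:322]
n,l,st,ce=cv2.connectedComponentsWithStats(roi); i=l[212,275] or 1+np.argmax(st[1:,4]); print(st[i])
pts=[]
for u in range(276,305):
    v=np.argwhere(l[:,u]==i)
    if len(v): pts.append(P((u-150)*3,(v.min()-.5-100)*3,.003))
pts=np.array(pts); k=np.polyfit(pts[:,0],pts[:,1],1); print("front edge slope deg",np.degrees(np.arctan(k[0])),np.std(pts[:,1]-np.polyval(k,pts[:,0])))
```

```text
top [0.51615585 0.32586253] [0.4970584  0.33539205] [0.49149931 0.32171236] centre [0.50382758 0.32378745] 0.02134301452188668 0.01476608394653181 153.48107444000425 -112.11564293477082
foot [0.51441207 0.29674444] [0.47289765 0.31738272] [0.53296544 0.33321136] centre [0.50293154 0.32529704] 0.0463614647583154 0.04091532225562536 153.5664101717517 -116.96574650482515
mat [[0.5542 0.2734]
 [0.4562 0.2799]
 [0.4622 0.378 ]
 [0.5601 0.3718]] [0.50816901 0.32575306]
[ 257  181   55   63 1962]
front edge slope deg -26.173518453511747 0.00032774672170919237
```

Emit:
carry_out --grip '[0.6, 0.6, 0.6, 0.6, 0.6, 0.6, 0.6, 0.6, 0.6, 0.6, 0.6, 0.6, 0, 0, 0, 0, 0, 0]' --xyz '[[-0.01, 0.002, 0.025], [-0.02, 0.005, 0.05], [-0.03, 0.007, 0.075], [-0.0355, 0.0081, 0.095], [-0.0355, 0.0081, 0.11], [-0.0355, 0.0081, 0.115], [-0.0355, 0.0081, 0.125], [-0.0355, 0.0081, 0.14], [-0.0355, 0.0081, 0.155], [-0.0355, 0.0081, 0.167], [-0.0355, 0.0081, 0.1735], [-0.0355, 0.0081, 0.1735], [-0.0355, 0.0081, 0.1735], [-0.0355, 0.0081, 0.1735], [-0.0355, 0.0081, 0.1735], [-0.0355, 0.0081, 0.1735], [-0.0355, 0.0081, 0.1735], [-0.0355, 0.0081, 0.1735]]' --rotation '[[0, 0, 6], [0, 0, 12], [0, 0, 18], [0, 0, 24], [0, 0, 26.4], [0, 0, 26.4], [0, 0, 26.4], [0, 0, 26.4], [0, 0, 26.4], [0, 0, 26.4], [0, 0, 26.4], [0, 0, 26.4], [0, 0, 26.4], [0, 0, 26.4], [0, 0, 26.4], [0, 0, 26.4], [0, 0, 26.4], [0, 0, 26.4]]'

```text
time: 3.35
ee_pos: [0.503, 0.3256, 0.0743]
eef_rot: [[-0.445, -0.896, 0.0], [-0.896, 0.445, 0.0], [-0.001, -0.0, -1.0]]
force: [0.1, -0.3, 0.9]
opening: 0.0215
gripper_force: 30.0
```

Emit:
carry_out --grip '[0, 0, 0, 0, 0, 0, 0, 0, 0, 0, 0, 0, 0]' --xyz '[[0, 0, -0.015], [0, 0, -0.04], [0, 0, -0.07], [0.01, -0.012, -0.09], [0.03, -0.036, -0.09], [0.055, -0.066, -0.09], [0.08, -0.097, -0.09], [0.105, -0.127, -0.09], [0.122, -0.148, -0.085], [0.1305, -0.158, -0.075], [0.1305, -0.158, -0.065], [0.1305, -0.158, -0.06], [0.1305, -0.158, -0.06]]' --rotation '[[0, 0, 0], [0, 0, 0], [0, 0, 0], [0, 0, -2], [0, 0, -5], [0, 0, -9], [0, 0, -13], [0, 0, -16], [0, 0, -18.1], [0, 0, -18.1], [0, 0, -18.1], [0, 0, -18.1], [0, 0, -18.1]]'

```text
time: 4.65
ee_pos: [0.5853, 0.1391, 0.1326]
eef_rot: [[-0.143, -0.99, -0.003], [-0.99, 0.143, -0.001], [0.001, 0.003, -1.0]]
force: [-0.9, -0.2, -1.1]
opening: 0.0221
gripper_force: 30.0
```

Run:
```python
from h import *
a=cam("scene");b=cam("side")
s=manip.observe();print(s["force"],s["opening"])
R=lambda im,x,y,w,h:cv2.resize(im[y:y+h,x:x+w],(400,300),interpolation=cv2.INTER_CUBIC)
cv2.imwrite("pics/c4.png",np.hstack([R(a["im"],220,130,180,135),R(b["im"],190,150,160,120)]))
```

```text
[ 1.23951934 -0.68687351 -0.61898187] 0.02229378970670756
```

View pics/c4.png

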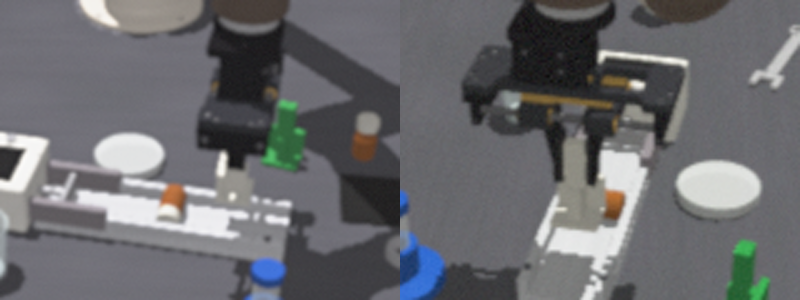

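The paddle is held upright and centred above the open track, behind the vial. Next is the descent.

Emit:
carry_out --grip '[0, 0, 0, 0, 0, 0, 0]' --xyz '[[0, -0.001, 0.012], [0, -0.001, 0.025], [0, -0.001, 0.036], [0, -0.001, 0.043], [0, -0.001, 0.046], [0, -0.001, 0.046], [0, -0.001, 0.046]]' --rotation '[[0, 0, 0], [0, 0, 0], [0, 0, 0], [0, 0, 0], [0, 0, 0], [0, 0, 0], [0, 0, 0]]'

```text
time: 5.45
ee_pos: [0.5877, 0.1383, 0.0883]
eef_rot: [[-0.144, -0.99, 0.001], [-0.99, 0.144, 0.0], [-0.0, -0.001, -1.0]]
force: [0.2, 0.7, -1.3]
opening: 0.0215
gripper_force: 30.0
```

Emit:
carry_out --grip '[0, 0, 0, 0, 0, 0, 0, 0, 0, 0, 0, 0, 0, 0, 0, 0, 0, 0, 0, 0]' --xyz '[[0.004, 0, 0.001], [0.009, 0, 0.0015], [0.014, 0, 0.0015], [0.019, 0, 0.0015], [0.024, 0, 0.0015], [0.028, 0, 0.0015], [0.031, 0, 0.0015], [0.034, 0, 0.0015], [0.037, 0, 0.0015], [0.04, 0, 0.0015], [0.043, 0, 0.0015], [0.046, 0, 0.0015], [0.05, 0, 0.0015], [0.054, 0, 0.0015], [0.058, 0, 0.0015], [0.062, 0, 0.0015], [0.066, 0, 0.0015], [0.07, 0, 0.0015], [0.074, 0, 0.0015], [0.078, 0, 0.0015]]' --rotation '[[0, 0, 0], [0, 0, 0], [0, 0, 0], [0, 0, 0], [0, 0, 0], [0, 0, 0], [0, 0, 0], [0, 0, 0], [0, 0, 0], [0, 0, 0], [0, 0, 0], [0, 0, 0], [0, 0, 0], [0, 0, 0], [0, 0, 0], [0, 0, 0], [0, 0, 0], [0, 0, 0], [0, 0, 0], [0, 0, 0]]'

```text
time: 7.45
ee_pos: [0.5761, 0.0607, 0.0865]
eef_rot: [[-0.144, -0.99, 0.0], [-0.99, 0.144, 0.0], [-0.0, -0.0, -1.0]]
force: [0.5, -0.5, -1.3]
opening: 0.0219
gripper_force: 30.0
```

Run:
```python
from h import *
a=cam("scene");b=cam("side")
for i in range(3):
  s=manip.observe();print(np.round(s["force"],2),np.round(s["ee_pos"],4)); cam("side")
R=lambda im,x,y,w,h:cv2.resize(im[y:y+h,x:x+w],(400,300),interpolation=cv2.INTER_CUBIC)
cv2.imwrite("pics/c5.png",np.hstack([R(a["im"],200,160,140,105),R(b["im"],210,150,120,90)]))
```

```text
[ 0.83  0.85 -0.6 ] [0.5759 0.0605 0.0865]
[-0.63  1.67 -1.24] [0.5761 0.0608 0.0866]
[ 0.09 -0.83 -1.28] [0.5761 0.061  0.0866]
```

View pics/c5.png

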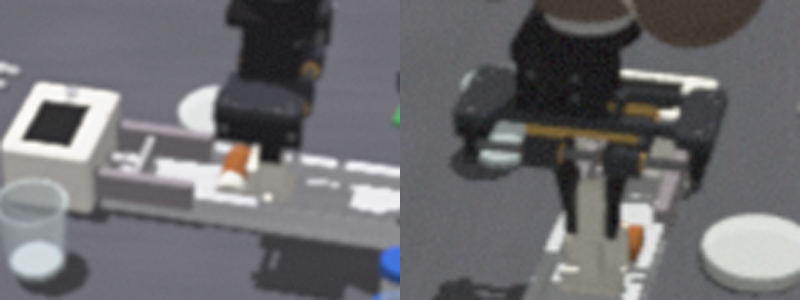

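The vial is rolling ahead of the paddle, still square in the track and about to enter the bay.

Emit:
carry_out --grip '[0, 0, 0, 0, 0, 0, 0, 0, 0, 0, 0, 0, 0, 0, 0, 0, 0, 0]' --xyz '[[0.003, 0, 0], [0.007, 0, 0], [0.011, 0, 0], [0.015, 0, 0], [0.019, 0, 0], [0.023, 0, 0], [0.027, 0, 0], [0.031, 0, 0], [0.035, 0, 0], [0.039, 0, 0], [0.043, 0, 0], [0.047, 0, 0], [0.05, 0, 0], [0.053, 0, 0], [0.056, 0, 0], [0.058, 0, 0], [0.06, 0, 0], [0.06, 0, 0]]' --rotation '[[0, 0, 0], [0, 0, 0], [0, 0, 0], [0, 0, 0], [0, 0, 0], [0, 0, 0], [0, 0, 0], [0, 0, 0], [0, 0, 0], [0, 0, 0], [0, 0, 0], [0, 0, 0], [0, 0, 0], [0, 0, 0], [0, 0, 0], [0, 0, 0], [0, 0, 0], [0, 0, 0]]'

```text
time: 9.5
ee_pos: [0.5674, 0.0015, 0.0865]
eef_rot: [[-0.145, -0.989, -0.0], [-0.989, 0.145, -0.0], [0.0, 0.0, -1.0]]
force: [0.4, 0.1, -1.5]
opening: 0.0218
gripper_force: 30.0
```

Emit:
carry_out --grip '[0, 0, 0, 0, 0, 0]' --xyz '[[0.0015, 0, 0], [0.003, 0, 0], [0.0045, 0, 0], [0.006, 0, 0], [0.007, 0, 0], [0.008, 0, 0]]' --rotation '[[0, 0, 0], [0, 0, 0], [0, 0, 0], [0, 0, 0], [0, 0, 0], [0, 0, 0]]'

```text
time: 10.1
ee_pos: [0.5663, -0.0064, 0.0866]
eef_rot: [[-0.144, -0.99, -0.0], [-0.99, 0.144, 0.0], [0.0, 0.0, -1.0]]
force: [-0.4, -0.4, -1.2]
opening: 0.0217
gripper_force: 30.0
```

Emit:
carry_out --grip '[0, 0, 0]' --xyz '[[0.001, 0, 0], [0.002, 0, 0], [0.003, 0, 0]]' --rotation '[[0, 0, 0], [0, 0, 0], [0, 0, 0]]'

```text
time: 10.4
ee_pos: [0.566, -0.0092, 0.0866]
eef_rot: [[-0.144, -0.99, 0.0], [-0.99, 0.144, 0.0], [-0.0, -0.0, -1.0]]
force: [-0.2, 0.8, -0.2]
opening: 0.0222
gripper_force: 30.0
```

Emit:
carry_out --grip '[0, 0, 0]' --xyz '[[0.001, 0, 0], [0.002, 0, 0], [0.003, 0, 0]]' --rotation '[[0, 0, 0], [0, 0, 0], [0, 0, 0]]'

```text
time: 10.7
ee_pos: [0.5657, -0.0115, 0.0866]
eef_rot: [[-0.144, -0.99, 0.001], [-0.99, 0.144, 0.001], [-0.001, -0.001, -1.0]]
force: [0.5, 4.7, -1.2]
opening: 0.022
gripper_force: 30.0
```

Emit:
carry_out --grip '[0, 0, 0]' --xyz '[[0.001, 0, 0], [0.002, 0, 0], [0.003, 0, 0]]' --rotation '[[0, 0, 0], [0, 0, 0], [0, 0, 0]]'

```text
time: 11.0
ee_pos: [0.5652, -0.015, 0.0866]
eef_rot: [[-0.144, -0.99, 0.0], [-0.99, 0.144, 0.0], [-0.0, -0.0, -1.0]]
force: [0.4, 4.3, -1.7]
opening: 0.022
gripper_force: 30.0
```

The drag is about 4.5 N, so the stop is moving. I'll continue and then use 1 mm steps.

Emit:
carry_out --grip '[0, 0, 0]' --xyz '[[0.001, 0, 0], [0.002, 0, 0], [0.003, 0, 0]]' --rotation '[[0, 0, 0], [0, 0, 0], [0, 0, 0]]'

```text
time: 11.3
ee_pos: [0.5647, -0.0182, 0.0866]
eef_rot: [[-0.144, -0.99, 0.0], [-0.99, 0.144, 0.0], [-0.0, -0.0, -1.0]]
force: [-0.0, 5.2, -1.4]
opening: 0.0213
gripper_force: 30.0
```

Emit:
carry_out --grip '[0, 0, 0]' --xyz '[[0.0005, 0, 0], [0.001, 0, 0], [0.001, 0, 0]]' --rotation '[[0, 0, 0], [0, 0, 0], [0, 0, 0]]'

```text
time: 11.6
ee_pos: [0.5645, -0.0192, 0.0866]
eef_rot: [[-0.144, -0.99, 0.0], [-0.99, 0.144, -0.0], [0.0, -0.0, -1.0]]
force: [0.3, 4.0, -0.3]
opening: 0.0218
gripper_force: 30.0
```

Emit:
carry_out --grip '[0, 0, 0]' --xyz '[[0.0005, 0, 0], [0.001, 0, 0], [0.001, 0, 0]]' --rotation '[[0, 0, 0], [0, 0, 0], [0, 0, 0]]'

```text
time: 11.9
ee_pos: [0.5643, -0.0201, 0.0866]
eef_rot: [[-0.144, -0.99, 0.0], [-0.99, 0.144, 0.0], [-0.0, -0.0, -1.0]]
force: [0.4, 4.4, -0.3]
opening: 0.0216
gripper_force: 30.0
```

Emit:
carry_out --grip '[0, 0, 0]' --xyz '[[0.0005, 0, 0], [0.001, 0, 0], [0.001, 0, 0]]' --rotation '[[0, 0, 0], [0, 0, 0], [0, 0, 0]]'

```text
time: 12.2
ee_pos: [0.5643, -0.0206, 0.0866]
eef_rot: [[-0.145, -0.989, 0.001], [-0.989, 0.145, 0.001], [-0.001, -0.001, -1.0]]
force: [0.3, 6.3, -0.4]
opening: 0.0218
gripper_force: 30.0
```

Emit:
carry_out --grip '[0, 0]' --xyz '[[0.0005, 0, 0], [0.0005, 0, 0]]' --rotation '[[0, 0, 0], [0, 0, 0]]'

```text
time: 12.4
ee_pos: [0.5643, -0.0208, 0.0866]
eef_rot: [[-0.145, -0.989, 0.001], [-0.989, 0.145, 0.001], [-0.001, -0.001, -1.0]]
force: [0.2, 7.6, -0.8]
opening: 0.0219
gripper_force: 30.0
```

Run:
```python
from h import *
F=[]
for i in range(4):
  cam("side"); F.append(manip.observe()["force"])
print(np.round(F,2),manip.observe()["ee_pos"])
```

```text
[[-0.29  6.63 -1.46]
 [-0.09  6.69 -0.14]
 [ 0.95  7.48 -0.77]
 [ 0.15  5.95 -1.32]] [ 0.56430158 -0.02082739  0.08658571]
```

Emit:
carry_out --grip '[0, 0, 0]' --xyz '[[0.0004, 0, 0], [0.0008, 0, 0], [0.0008, 0, 0]]' --rotation '[[0, 0, 0], [0, 0, 0], [0, 0, 0]]'

```text
time: 12.9
ee_pos: [0.5643, -0.0212, 0.0866]
eef_rot: [[-0.145, -0.989, 0.001], [-0.989, 0.145, 0.002], [-0.002, -0.001, -1.0]]
force: [-0.2, 8.6, -0.0]
opening: 0.0218
gripper_force: 30.0
```

Run:
```python
from h import *
F=[]
for i in range(4):
  cam("side"); F.append(manip.observe()["force"])
print(np.round(F,2),manip.observe()["ee_pos"])
```

```text
[[ 0.54  8.3  -0.4 ]
 [ 0.31  9.03 -0.82]
 [-0.09  7.93 -0.9 ]
 [-0.4   8.83 -0.75]] [ 0.56429328 -0.02120684  0.08663166]
```

The push rose 2 N over 0.4 mm, which matches the buffer stiffness, so the stop is home at about 8.5 N. Drawing back gently now.

Emit:
carry_out --grip '[0, 0, 0, 0, 0, 0, 0, 0, 0, 0, 0, 0, 0, 0, 0, 0, 0, 0, 0]' --xyz '[[-0.0005, 0, 0], [-0.001, 0, 0], [-0.002, 0, 0], [-0.004, 0, 0], [-0.007, 0, 0], [-0.011, 0, 0], [-0.016, 0, 0], [-0.022, 0, 0], [-0.03, 0, -0.005], [-0.04, 0, -0.015], [-0.055, 0, -0.03], [-0.075, 0, -0.05], [-0.095, 0, -0.07], [-0.115, 0, -0.08], [-0.135, 0, -0.08], [-0.15, 0, -0.08], [-0.158, 0.001, -0.08], [-0.161, 0.002, -0.08], [-0.161, 0.002, -0.08]]' --rotation '[[0, 0, 0], [0, 0, 0], [0, 0, 0], [0, 0, 0], [0, 0, 0], [0, 0, 0], [0, 0, 0], [0, 0, 0], [0, 0, 0], [0, 0, 0], [0, 0, 0], [0, 0, 0], [0, 0, 0], [0, 0, 0], [0, 0, 0], [0, 0, 0], [0, 0, 0], [0, 0, 0], [0, 0, 0]]'

```text
time: 15.0
ee_pos: [0.5847, 0.1372, 0.1657]
eef_rot: [[-0.144, -0.99, -0.002], [-0.99, 0.144, -0.001], [0.001, 0.002, -1.0]]
force: [0.2, 0.3, -1.2]
opening: 0.0214
gripper_force: 30.0
```

Run:
```python
from h import *
a=cam("scene");b=cam("side")
R=lambda im,x,y,w,h:cv2.resize(im[y:y+h,x:x+w],(400,300),interpolation=cv2.INTER_CUBIC)
cv2.imwrite("pics/c6.png",np.hstack([R(a["im"],190,140,180,135),R(b["im"],210,140,160,120)]))
s=manip.observe();p=s["ee_pos"];A=s["eef_rot"]
print(p,A.T@(np.array([.503,.3256,.0743])-p))
```

```text
[0.58489186 0.1366108  0.16606762] [-0.17519537  0.10832873  0.09173854]
```

View pics/c6.png

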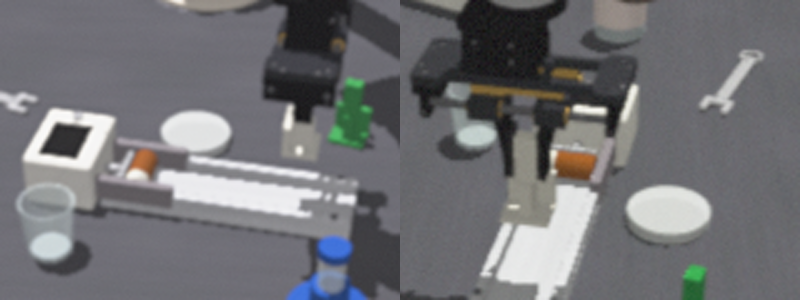

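The vial lies in the bay against the stop plate. Returning to the mat.

Emit:
carry_out --grip '[0, 0, 0, 0, 0, 0, 0, 0, 0, 0, 0, 0, 0]' --xyz '[[-0.01, 0.006, 0], [-0.035, 0.022, 0], [-0.065, 0.04, 0], [-0.095, 0.059, 0], [-0.125, 0.077, 0], [-0.15, 0.093, 0], [-0.167, 0.103, 0.005], [-0.174, 0.108, 0.015], [-0.175, 0.108, 0.03], [-0.175, 0.108, 0.045], [-0.175, 0.108, 0.06], [-0.175, 0.108, 0.07], [-0.175, 0.108, 0.07]]' --rotation '[[0, 0, 2], [0, 0, 5], [0, 0, 8], [0, 0, 11], [0, 0, 14], [0, 0, 16], [0, 0, 18], [0, 0, 18.1], [0, 0, 18.1], [0, 0, 18.1], [0, 0, 18.1], [0, 0, 18.1], [0, 0, 18.1]]'

```text
time: 16.4
ee_pos: [0.503, 0.3243, 0.0945]
eef_rot: [[-0.446, -0.895, -0.003], [-0.895, 0.446, -0.003], [0.004, 0.001, -1.0]]
force: [-0.2, -0.4, -1.8]
opening: 0.0212
gripper_force: 30.0
```

Run:
```python
from h import *
cam("side");cam("side")
s=manip.observe();p=s["ee_pos"];A=s["eef_rot"]
print(p,A.round(4),A.T@(np.array([.503,.3256,.0743])-p),s["force"])
```

```text
[0.50400369 0.32558447 0.09661867] [[-4.449e-01 -8.956e-01  2.000e-04]
 [-8.956e-01  4.449e-01 -3.000e-04]
 [ 2.000e-04 -3.000e-04 -1.000e+00]] [0.0004281  0.00091193 0.02231851] [-0.61479515  0.12666729 -0.48492554]
```

Emit:
carry_out --grip '[0, 0, 0, 0, 0, 0, 0, 0]' --xyz '[[0, 0, 0.004], [0, 0, 0.009], [0, 0, 0.014], [0, 0, 0.018], [0, 0, 0.02], [0, 0, 0.021], [0, 0, 0.021], [0, 0, 0.021]]' --rotation '[[0, 0, 0], [0, 0, 0], [0, 0, 0], [0, 0, 0], [0, 0, 0], [0, 0, 0], [0, 0, 0], [0, 0, 0]]'

```text
time: 17.3
ee_pos: [0.5037, 0.3261, 0.0757]
eef_rot: [[-0.445, -0.896, 0.0], [-0.896, 0.445, 0.0], [-0.0, -0.0, -1.0]]
force: [0.2, -1.2, -1.7]
opening: 0.0216
gripper_force: 30.0
```

Emit:
carry_out --grip '[0, 0, 0]' --xyz '[[0, 0, 0.0005], [0, 0, 0.001], [0, 0, 0.001]]' --rotation '[[0, 0, 0], [0, 0, 0], [0, 0, 0]]'

```text
time: 17.6
ee_pos: [0.5036, 0.326, 0.0745]
eef_rot: [[-0.445, -0.896, -0.0], [-0.896, 0.445, -0.0], [0.0, 0.0, -1.0]]
force: [-0.6, 0.5, -0.8]
opening: 0.0215
gripper_force: 30.0
```

Emit:
carry_out --grip '[0, 0]' --xyz '[[0, 0, 0.0005], [0, 0, 0.0005]]' --rotation '[[0, 0, 0], [0, 0, 0]]'

```text
time: 17.8
ee_pos: [0.5036, 0.326, 0.0743]
eef_rot: [[-0.445, -0.896, 0.0], [-0.896, 0.445, 0.0], [-0.0, -0.0, -1.0]]
force: [-0.7, -0.1, 0.4]
opening: 0.0222
gripper_force: 30.0
```

The paddle touches the mat at the original height. Releasing and lifting away.

Emit:
carry_out --grip '[0.3, 0.5, 0.6, 0.6, 0.6, 0.6, 0.6, 0.6, 0.6, 0.6, 0.6, 0.6, 0.6, 0.6, 0.6, 0.6]' --xyz '[[0, 0, 0], [0, 0, 0], [0, 0, 0], [0, 0, 0], [0, 0, 0], [0, 0, -0.005], [0, 0, -0.015], [0, 0, -0.03], [0, 0, -0.05], [0, 0, -0.075], [0, 0, -0.1], [0, 0, -0.13], [0, 0, -0.15], [0, 0, -0.17], [0, 0, -0.17], [0, 0, -0.17]]' --rotation '[[0, 0, 0], [0, 0, 0], [0, 0, 0], [0, 0, 0], [0, 0, 0], [0, 0, 0], [0, 0, 0], [0, 0, 0], [0, 0, 0], [0, 0, 0], [0, 0, 0], [0, 0, 0], [0, 0, 0], [0, 0, 0], [0, 0, 0], [0, 0, 0]]'

```text
time: 19.4
ee_pos: [0.5034, 0.326, 0.2446]
eef_rot: [[-0.445, -0.896, 0.0], [-0.896, 0.445, 0.001], [-0.001, 0.0, -1.0]]
force: [0.7, 0.4, -0.6]
opening: 0.0521
gripper_force: 0.0
```

Run:
```python
from h import *
a=cam("scene");b=cam("side")
R=lambda im,x,y,w,h:cv2.resize(im[y:y+h,x:x+w],(400,300),interpolation=cv2.INTER_CUBIC)
cv2.imwrite("pics/c7.png",np.hstack([R(a["im"],190,130,240,180),R(b["im"],200,160,240,180)]))
```

```text
(no output)
```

View pics/c7.png

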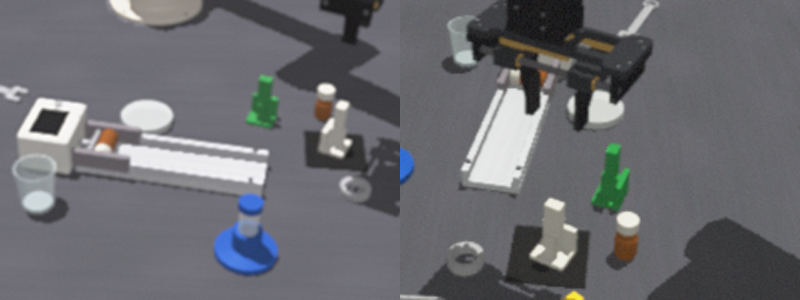

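The paddle stands upright on its mat, the vial is in the bay, and the bystanders in view look unmoved.

```bash
python3 -c "
from rig import manip; print(manip.close_job())"
```

```text
the job is handed in; nothing more can be done
None
```

The job is handed in after about 19.5 s: the vial rests in the bay against the stop, which I judged home from the force rising about 2 N over 0.4 mm (highest reading 9 N), and the paddle stands upright on its mat, released.

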